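# Load a bench scale with two weights and hold a test probe on its test point

### The job

Check the bench scale: first set exactly two of the four brass weights upright on its steel pan, gently and not dropped, leaving the other two standing on their wooden board. Then take the blue spring-tipped probe out of its stand and hold its tip on the brass test point with the red ring, the probe square to the sloped panel and pressed lightly so that the sprung tip is about half way in; never press it hard. Finish while still holding the probe there in the gripper, and leave the yellow meter, the bottle and the screwdriver where they are.

Things in the scene. Friction and masses are not known exactly. Their poses are not given: they have to be found in the camera images.
- scale: Grey bench scale, fixed to the bench, 230 x 190 mm on plan. Origin on the bench under the centre of its steel pan; z up. The white sloped front panel lies on its -x side (panel centre at x = -115 mm); x points from panel to pan.
- pan: Flat steel pan of the scale, 136 mm (x) by 190 mm (y), no rim, rigidly fixed. Origin at the centre of its top face, 62 mm above the bench; z up, axes as the scale's.
- panel: White sloped front panel of the scale, fixed to it, 84 mm (along the slope) x 190 mm. Origin in the centre of its upper face, 54 mm above the bench; z is the outward normal of that face, leaning 0.35 rad (20 degrees) from vertical towards the scale's -x side (the front); y is the scale's y. Carries a dark display, grey keys and two brass test points, one ringed black (in the middle) and one ringed red.
- spot (a point): Centre of the brass test point with the RED ring (brass disc 15 mm across, ring 26 mm across, flush with the panel face), at x = -12, y = -62 mm in the panel's frame; its axes are the panel's, z is the outward normal.
- board: Wooden board 150 x 150 x 15 mm, fixed, on which the four weights start, about 80 mm apart in a square along its axes; origin at the centre of its underside.
- weight0: Brass weight, about 200 g, standing upright: cylinder 28 mm across and 36 mm high, with a small knob of 16 mm on top, 52 mm high in all. Origin at the centre of its underside, z up. The four weights are alike.
- weight1: Brass weight, about 200 g, standing upright: cylinder 28 mm across and 36 mm high, with a small knob of 16 mm on top, 52 mm high in all. Origin at the centre of its underside, z up. The four weights are alike.
- weight2: Brass weight, about 200 g, standing upright: cylinder 28 mm across and 36 mm high, with a small knob of 16 mm on top, 52 mm high in all. Origin at the centre of its underside, z up. The four weights are alike.
- weight3: Brass weight, about 200 g, standing upright: cylinder 28 mm across and 36 mm high, with a small knob of 16 mm on top, 52 mm high in all. Origin at the centre of its underside, z up. The four weights are alike.
- stand: Black probe stand, fixed, block 80 x 80 x 65 mm high with an 18 mm through hole in its centre; origin at the centre of its underside.
- probe: Pen-like test probe, about 70 g, rigid, hanging upright in the stand with its collar on the stand's top. Origin on its axis at the underside of the yellow collar (28 mm across, 6 mm thick); z along the axis, away from the tip. Blue round handle 18 mm across from z = 0 to +100 mm (grip it at about +60 mm); black barrel 14 mm across down to -36 mm; steel sprung tip 6 mm across reaching -57 mm. Lift it at least 65 mm straight up to clear the stand.
- tip (a point): End of the probe's sprung steel tip, 57 mm below the probe's origin when not pressed; its z axis is the probe's.
- plunger (a joint): How far the sprung tip is pressed into the probe, m: 0 = fully out, 0.010 = bottomed. Spring 400 N/m with 0.8 N preload: about 2.8 N at half way, 4.8 N at the bottom.
- meter: Bystander: yellow handheld meter lying flat, 150 x 75 x 35 mm, loose; origin at the centre of its underside.
- bottle: Bystander: white bottle with a red cap, 56 mm across and 130 mm high, loose; origin at the centre of its underside.
- driver: Bystander: screwdriver with a red handle, 180 mm long, loose, lying beyond the scale roughly along y.
Not all that is in view belongs to the job. There is more than one size of the probe; the job needs the smallest.

How it is judged:
On the way, in this order (a step that is already met when the one before it is completed fails the run):
1. exactly two weights stand released on the pan, the other two on the board, the probe still in its stand (((x of weight0 in the frame of pan between -0.068 and 0.068 m and y of weight0 in the frame of pan between -0.095 and 0.095 m and z of weight0 in the frame of pan between -0.004 and 0.004 m and angle between weight0's own z axis and vertical below 0.1 rad and contact force between weight0 and the fingers below 0.05 N and linear speed of weight0 below 0.02 m/s) or (x of weight0 in the frame of board between -0.075 and 0.075 m and y of weight0 in the frame of board between -0.075 and 0.075 m and z of weight0 in the frame of board between 0.011 and 0.019 m and angle between weight0's own z axis and vertical below 0.1 rad and contact force between weight0 and the fingers below 0.05 N)) and ((x of weight1 in the frame of pan between -0.068 and 0.068 m and y of weight1 in the frame of pan between -0.095 and 0.095 m and z of weight1 in the frame of pan between -0.004 and 0.004 m and angle between weight1's own z axis and vertical below 0.1 rad and contact force between weight1 and the fingers below 0.05 N and linear speed of weight1 below 0.02 m/s) or (x of weight1 in the frame of board between -0.075 and 0.075 m and y of weight1 in the frame of board between -0.075 and 0.075 m and z of weight1 in the frame of board between 0.011 and 0.019 m and angle between weight1's own z axis and vertical below 0.1 rad and contact force between weight1 and the fingers below 0.05 N)) and ((x of weight2 in the frame of pan between -0.068 and 0.068 m and y of weight2 in the frame of pan between -0.095 and 0.095 m and z of weight2 in the frame of pan between -0.004 and 0.004 m and angle between weight2's own z axis and vertical below 0.1 rad and contact force between weight2 and the fingers below 0.05 N and linear speed of weight2 below 0.02 m/s) or (x of weight2 in the frame of board between -0.075 and 0.075 m and y of weight2 in the frame of board between -0.075 and 0.075 m and z of weight2 in the frame of board between 0.011 and 0.019 m and angle between weight2's own z axis and vertical below 0.1 rad and contact force between weight2 and the fingers below 0.05 N)) and ((x of weight3 in the frame of pan between -0.068 and 0.068 m and y of weight3 in the frame of pan between -0.095 and 0.095 m and z of weight3 in the frame of pan between -0.004 and 0.004 m and angle between weight3's own z axis and vertical below 0.1 rad and contact force between weight3 and the fingers below 0.05 N and linear speed of weight3 below 0.02 m/s) or (x of weight3 in the frame of board between -0.075 and 0.075 m and y of weight3 in the frame of board between -0.075 and 0.075 m and z of weight3 in the frame of board between 0.011 and 0.019 m and angle between weight3's own z axis and vertical below 0.1 rad and contact force between weight3 and the fingers below 0.05 N)) and contact force between pan and anything else between 3 and 4.8 N and distance of probe from where it was at the start of the episode below 0.01 m), for 0.2 s.
2. the probe is gripped and lifted out of its stand (z of probe in the frame of stand above 0.12 m and contact force between probe and the fingers above 1 N), for 0.1 s.
At the end, for the whole second after the job is handed in: Exactly two weights (3 to 4.8 N) stand upright and free on the pan, the others on the board; the probe is gripped and still, tip within 7 mm of the red-ringed point's centre, axis within 0.175 rad of the panel normal, pressing 0.8 to 6 N, tip 1.5 to 9 mm in (((x of weight0 in the frame of pan between -0.068 and 0.068 m and y of weight0 in the frame of pan between -0.095 and 0.095 m and z of weight0 in the frame of pan between -0.004 and 0.004 m and angle between weight0's own z axis and vertical below 0.1 rad and contact force between weight0 and the fingers below 0.05 N and linear speed of weight0 below 0.02 m/s) or (x of weight0 in the frame of board between -0.075 and 0.075 m and y of weight0 in the frame of board between -0.075 and 0.075 m and z of weight0 in the frame of board between 0.011 and 0.019 m and angle between weight0's own z axis and vertical below 0.1 rad and contact force between weight0 and the fingers below 0.05 N)) and ((x of weight1 in the frame of pan between -0.068 and 0.068 m and y of weight1 in the frame of pan between -0.095 and 0.095 m and z of weight1 in the frame of pan between -0.004 and 0.004 m and angle between weight1's own z axis and vertical below 0.1 rad and contact force between weight1 and the fingers below 0.05 N and linear speed of weight1 below 0.02 m/s) or (x of weight1 in the frame of board between -0.075 and 0.075 m and y of weight1 in the frame of board between -0.075 and 0.075 m and z of weight1 in the frame of board between 0.011 and 0.019 m and angle between weight1's own z axis and vertical below 0.1 rad and contact force between weight1 and the fingers below 0.05 N)) and ((x of weight2 in the frame of pan between -0.068 and 0.068 m and y of weight2 in the frame of pan between -0.095 and 0.095 m and z of weight2 in the frame of pan between -0.004 and 0.004 m and angle between weight2's own z axis and vertical below 0.1 rad and contact force between weight2 and the fingers below 0.05 N and linear speed of weight2 below 0.02 m/s) or (x of weight2 in the frame of board between -0.075 and 0.075 m and y of weight2 in the frame of board between -0.075 and 0.075 m and z of weight2 in the frame of board between 0.011 and 0.019 m and angle between weight2's own z axis and vertical below 0.1 rad and contact force between weight2 and the fingers below 0.05 N)) and ((x of weight3 in the frame of pan between -0.068 and 0.068 m and y of weight3 in the frame of pan between -0.095 and 0.095 m and z of weight3 in the frame of pan between -0.004 and 0.004 m and angle between weight3's own z axis and vertical below 0.1 rad and contact force between weight3 and the fingers below 0.05 N and linear speed of weight3 below 0.02 m/s) or (x of weight3 in the frame of board between -0.075 and 0.075 m and y of weight3 in the frame of board between -0.075 and 0.075 m and z of weight3 in the frame of board between 0.011 and 0.019 m and angle between weight3's own z axis and vertical below 0.1 rad and contact force between weight3 and the fingers below 0.05 N)) and contact force between pan and anything else between 3 and 4.8 N and distance between tip and spot below 0.007 m and angle between the z axis of probe and the z axis of spot, either way round below 0.175 rad and contact force between probe and panel between 0.8 and 6 N and value of joint plunger between 0.0015 and 0.009 m and contact force between probe and the fingers above 1 N and linear speed of probe below 0.02 m/s); the arm keeps its last pose, push and grip.
It fails at once if the meter is shifted more than 20 mm (distance of meter from where it was at the start of the episode above 0.02 m).
It fails at once if the bottle is shifted more than 20 mm or tipped (distance of bottle from where it was at the start of the episode above 0.02 m or angle between bottle's own z axis and vertical above 0.3 rad).
It fails at once if the screwdriver is shifted more than 20 mm (distance of driver from where it was at the start of the episode above 0.02 m).
It fails at once if the probe is pressed on the scale with more than 12 N (contact force between probe and scale above 12 N).
It fails at once if a weight is dropped (moves faster than 0.5 m/s out of the gripper) ((linear speed of weight0 above 0.5 m/s and contact force between weight0 and the fingers below 0.05 N) or (linear speed of weight1 above 0.5 m/s and contact force between weight1 and the fingers below 0.05 N) or (linear speed of weight2 above 0.5 m/s and contact force between weight2 and the fingers below 0.05 N) or (linear speed of weight3 above 0.5 m/s and contact force between weight3 and the fingers below 0.05 N)).
It also fails if it takes over 67 s, if anything falls off the work surface, if the arm or the gripper's body presses on something with over 40 N, if the wrist force passes 120 N, or if a joint passes its speed limit or range.

### The arm

A 7-joint arm with a two-finger parallel gripper is mounted at the origin on the work surface. World frame = base frame: x ahead of the robot, y to its left, z up, the work surface at z = 0. Lengths are in m, angles in rad, forces in N, time in s.
With the tool pointing down it reaches from about 0.425 to 0.875 m from the base axis. Payload 4.7 kg.
Tool frame: the origin (TCP) lies where the fingers leave the gripper's body, on its centre line; the fingertips stand 70 mm ahead of it and the grasp point (between the pads) lies 51 mm ahead of it; z points along the fingers, y is the line along which they close (so a half turn about z gives the same grasp; the last joint's range is limited). The gripper opens to 87 mm and grips with 3 to 60 N. Pads are 19 mm wide; open, the fingers measure 117 mm over their backs; the gripper's body (75 mm by 190 mm) begins 51 mm behind the grasp point.
Start: joints at [0.014, 0.321, -0.07, 1.45, 0.023, 1.371, -0.057], TCP at [0.65, -0, 0.292] pointing down, gripper open.
Joint ranges: [-2.86, 2.86], [-0.3, 2.09], [-1.38, 1.24], [0.06, 2.45], [-1.56, 4.7], [0.09, 2.05], [-2.69, 2.69]. Speed limits (rad/s): [2.57, 2.57, 3.14, 3.14, 3.14, 3.14, 3.14].

### API

Orientations are given as a rotation vector (axis times angle).
In Python, from bench import get_state, get_image, get_calibration, close_job gives the robot as it stands.
- The arm moves only by the tool send_rows, never from a script. Its argument "rows" is a list of rows, each an object of numbers: "hand": the finger opening in mm, from 0 to 87; "x", "y", "z": the shift along the world's x, y, z in mm; "roll": the turn about the world's z in degrees. A call has 1 to 10 rows; each row shifts and turns the commanded pose from where the row before left it; what a row does not reach is not made up. A row lasts 1/10 s, in which the tool goes at most 50 mm and 8.59 degrees, less where a joint would pass 70% of its speed; a pose out of reach is approached as far as the arm can. A call is refused whole if a number of a shift passes 50 or a number of a turn 8.59, either way. A call with a gripper value outside its range is refused whole. The fingers move at their own pace and stop on an object; "force" is the grip in N (left out, the last holds). Time passes only in rows, so rows that do not move let the fingers close. It gives the time, the measured TCP pose, the force, the opening and the grip force at its end, in the units of the state.
- get_state(): the state, without advancing time (a new reading comes with each control period).
- get_image(name): name is "scene" or "side" or "wrist"; returns the picture (480x640x3 uint8, blue, green, red); there is no depth.
- get_calibration(name): a dict with "mtx" (3x3 intrinsics, pixels), "world_from_camera" (4x4, takes a point from camera to world coordinates). Camera axes: x right, y down, z forward; pixel columns grow to the right and rows downward; lengths in m; the calibration is good to about 2 mm. A picture is of the moment at which its call begins: read the wrist's pose just before it. get_calibration takes no time and is no camera call; for the wrist camera it gives the pose at the moment of the call.
- close_job(): hands the job in; it is judged then, once.
The state is a dict: "time": time; "joint_positions": joint angles; "qd": joint speeds; "joint_torque": joint torques, N m; "position": TCP position; "tool_rot": TCP orientation; "ft_force": force on the tool from outside, world axes, zero at the start; "torque": the same for the moment, N m; "grip_width": opening from 0.0 (shut) to 1.0 (fully open); "grip_force": force on a finger pad.
Only numpy, scipy, OpenCV 4.12 (cv2) and the standard library are available. Lean on these libraries where they do the work, as an engineer would, in place of code of your own. Each camera call takes 0.05 s, during which the arm holds its last target. There are 200 camera calls.

## Working session

There is one attempt and no reset: what is moved stays moved. The work goes in short steps, Python scripts to look and compute and a tool call to move; the robot and the scene stay as the last step left them, time stands still between calls to the robot, and variables do not carry over. Pictures are saved under pics/ and viewed, at most 13 in all, crops included, and the job is handed in when it is done.

Besides the shell and the picture viewer there is one more tool, called after "Emit:" as a command line: name --argument value ..., lists and objects as JSON in quotes. send_rows: Moves the arm, as the interface text tells. Its arguments: {"type":"object","properties":{"rows":{"type":"array","items":{"type":"object","properties":{"hand":{"type":"number"},"x":{"type":"number"},"y":{"type":"number"},"z":{"type":"number"},"roll":{"type":"number"}}}},"force":{"type":"number"}},"required":["rows"]}

```bash
mkdir -p pics; python3 - <<'E'
from bench import *
import cv2,numpy as np
print(get_state())
for n in("scene","side","wrist"):
    c=get_calibration(n);print(n,np.round(c["mtx"],1).tolist(),np.round(c["world_from_camera"],3).tolist())
    cv2.imwrite(f"pics/{n}0.png",get_image(n))
E
```

```text
{'time': 0.0, 'joint_positions': array([ 0.01407133,  0.32180665, -0.07008253,  1.45168799,  0.0226439 ,
        1.37080834, -0.05690082]), 'qd': array([ 1.59878584e-03,  8.14098604e-05,  2.97676978e-04, -1.56343029e-03,
       -4.92105183e-04, -1.72624739e-03, -1.61164654e-03]), 'joint_torque': array([-2.58547143e-04, -4.91284704e+01, -4.03903294e-01, -3.12526345e+01,
       -6.40594075e-02,  4.37659642e-02,  1.61017233e-04]), 'position': array([ 6.49569944e-01, -3.91365956e-05,  2.91165487e-01]), 'tool_rot': array([-2.22048101, -2.22062619,  0.00228948]), 'ft_force': array([-0.15132225, -0.89339556,  0.21020156]), 'torque': array([-0.00445133, -0.02369359,  0.0119987 ]), 'grip_force': 0.0, 'grip_width': 1.0014806113404215}
scene [[450.8, 0.0, 318.3], [0.0, 450.8, 238.8], [0.0, 0.0, 1.0]] [[0.532, 0.455, -0.714, 1.23], [0.846, -0.309, 0.434, -0.325], [-0.023, -0.835, -0.55, 0.569], [0.0, 0.0, 0.0, 1.0]]
side [[445.6, 0.0, 322.7], [0.0, 445.6, 236.9], [0.0, 0.0, 1.0]] [[-0.897, -0.22, 0.384, 0.262], [-0.442, 0.45, -0.776, 0.71], [-0.002, -0.865, -0.501, 0.509], [0.0, 0.0, 0.0, 1.0]]
wrist [[356.6, 0.0, 323.7], [0.0, 356.6, 234.6], [0.0, 0.0, 1.0]] [[1.0, 0.001, -0.002, 0.649], [0.0, -0.957, -0.291, 0.08], [-0.002, 0.291, -0.957, 0.384], [0.0, 0.0, 0.0, 1.0]]
```

View pics/scene0.png

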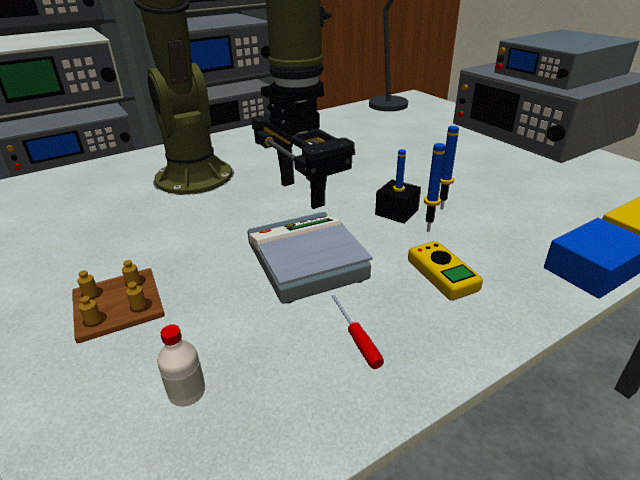

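View pics/side0.png

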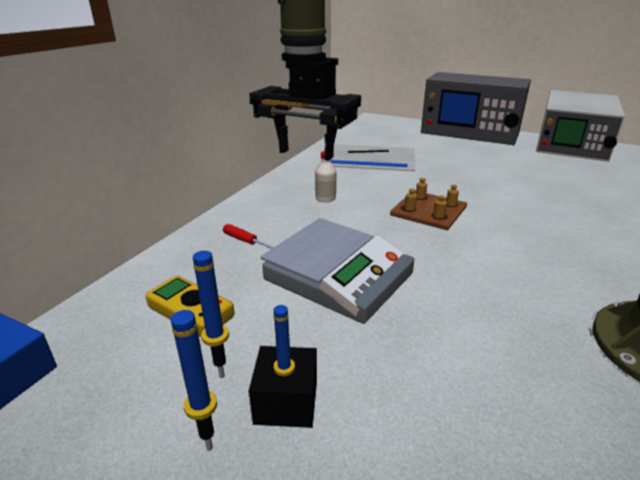

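```bash
cat > h.py <<'E'
from bench import *
import cv2,numpy as np
def ray(c,p):
    T=np.array(c["world_from_camera"]);K=np.array(c["mtx"])
    return T[:3,3],T[:3,:3]@np.linalg.solve(K,[p[0],p[1],1.])
def onz(c,p,z):
    o,d=ray(c,p);return o+d*(z-o[2])/d[2]
def tri(c1,p1,c2,p2):
    (a,u),(b,v)=ray(c1,p1),ray(c2,p2)
    s=np.linalg.lstsq(np.c_[u,-v],b-a,rcond=None)[0];P,Q=a+u*s[0],b+v*s[1]
    return (P+Q)/2,np.linalg.norm(P-Q)
def proj(c,P):
    T=np.linalg.inv(np.array(c["world_from_camera"]));q=np.array(c["mtx"])@(T[:3,:3]@P+T[:3,3]);return q[:2]/q[2]
def blobs(im,lo,hi,amin=20):
    m=cv2.inRange(cv2.cvtColor(im,cv2.COLOR_BGR2HSV),lo,hi)
    n,l,s,c=cv2.connectedComponentsWithStats(m)
    return [(s[i].tolist(),np.round(c[i],1).tolist()) for i in range(1,n) if s[i][4]>=amin]
E
python3 - <<'E'
from h import *
S,D=get_calibration("scene"),get_calibration("side")
a,b=cv2.imread("pics/scene0.png"),cv2.imread("pics/side0.png")
for nm,lo,hi in(("blue",(105,150,60),(125,255,255)),("yellow",(18,150,120),(32,255,255)),("brass",(12,120,50),(25,255,200)),("red",(0,180,120),(8,255,255))):
    for q,im in(("scene",a),("side",b)): print(nm,q,blobs(im,lo,hi,25))
p=lambda x,y:np.round(tri(S,x,D,y)[0],3)
print("probe top",p((401.5,151),(281,308)))
print("wts@.067 side",[np.round(onz(D,q,.067),3)[:2] for q in((422,181),(453,187),(410,193),(440,201))])
print("wts@.067 scene",[np.round(onz(S,q,.067),3)[:2] for q in((85,298),(83,273),(133,285),(130,263))])
print("red spot @.05",np.round(onz(D,(391,257),.05),3),np.round(onz(D,(377,270),.054),3))
print("pan side",[np.round(onz(D,q,.062),3)[:2] for q in((320,221),(374,236),(326,278),(263,262))])
print("pan scene",[np.round(onz(S,q,.062),3)[:2] for q in((371,260),(281,282),(339,220))])
print("stand top",[np.round(onz(D,q,.065),3)[:2] for q in((260,347),(317,349),(313,387),(252,385))])
print("decoys",p((453,127),(203,253)),p((438,145),(184,315)))
E
```

```text
blue scene [([190, 38, 41, 31, 1001], [210.4, 52.9]), ([508, 49, 29, 23, 449], [522.1, 60.0]), ([448, 126, 11, 7, 61], [453.1, 129.0]), ([27, 133, 53, 28, 938], [53.0, 146.1]), ([427, 135, 31, 66, 954], [441.3, 166.0]), ([398, 150, 8, 5, 30], [401.3, 151.7]), ([396, 157, 9, 31, 198], [399.8, 172.1]), ([545, 218, 95, 80, 5144], [595.7, 256.5])]
blue side [([440, 93, 38, 31, 968], [458.2, 107.7]), ([330, 159, 77, 8, 201], [368.9, 163.1]), ([193, 251, 19, 15, 236], [202.3, 258.1]), ([196, 269, 26, 69, 1085], [209.2, 302.5]), ([274, 305, 13, 13, 132], [280.2, 311.0]), ([171, 311, 24, 21, 391], [182.5, 320.4]), ([0, 314, 54, 69, 2337], [21.1, 348.8]), ([275, 320, 15, 49, 571], [282.4, 344.0]), ([175, 332, 33, 77, 1403], [192.4, 370.4])]
yellow scene [([441, 177, 13, 6, 33], [447.5, 180.1]), ([394, 186, 11, 5, 27], [399.1, 188.1]), ([424, 196, 17, 8, 55], [432.2, 200.6]), ([605, 197, 35, 34, 632], [627.2, 213.6]), ([410, 241, 72, 50, 1089], [443.1, 265.4]), ([122, 264, 14, 8, 63], [128.7, 268.5]), ([79, 271, 8, 4, 26], [82.5, 272.5]), ([78, 275, 15, 8, 65], [84.9, 279.2]), ([128, 281, 9, 6
[... 1733 characters left out ...]
, 232.1]), ([387, 253, 10, 8, 30], [391.8, 256.7])]
probe top [0.497 0.351 0.162]
wts@.067 side [array([ 0.5  , -0.337]), array([ 0.422, -0.334]), array([ 0.506, -0.253]), array([ 0.431, -0.24 ])]
wts@.067 scene [array([ 0.509, -0.359]), array([ 0.43 , -0.351]), array([ 0.519, -0.281]), array([ 0.447, -0.27 ])]
red spot @.05 [0.463 0.011 0.05 ] [0.47  0.069 0.054]
pan side [array([ 0.64, -0.04]), array([ 0.513, -0.031]), array([0.537, 0.142]), array([0.662, 0.148])]
pan scene [array([0.69, 0.12]), array([ 0.653, -0.054]), array([0.534, 0.153])]
stand top [array([0.545, 0.336]), array([0.472, 0.304]), array([0.446, 0.366]), array([0.517, 0.397])]
decoys [0.588 0.391 0.237] [0.563 0.42  0.182]
```

View pics/wrist0.png

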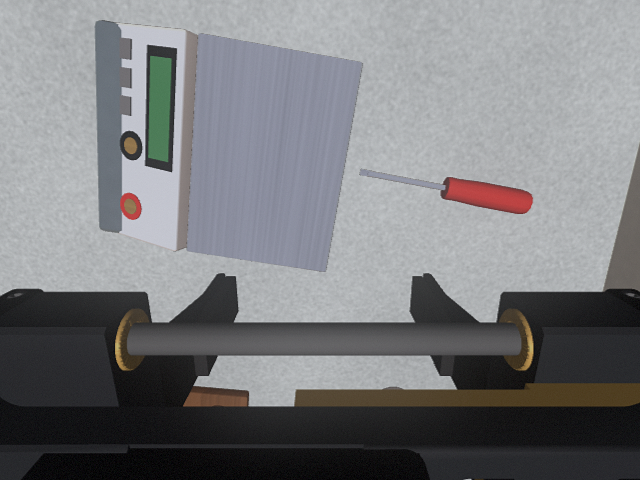

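```bash
python3 - <<'E'
from h import *
S,D,W=[get_calibration(n) for n in("scene","side","wrist")]
c=[onz(W,q,.062)[:2] for q in((197,34),(362,62),(327,271),(188,249))]
print(np.round(c,4).tolist(),"ctr",np.mean(c,0))
for i in range(4):
    d=c[(i+1)%4]-c[i];print(round(np.linalg.norm(d),4),round(np.degrees(np.arctan2(d[1],d[0])),1))
im=cv2.imread("pics/wrist0.png")
for lo,hi in(((0,120,100),(8,255,255)),((172,120,100),(180,255,255)),((10,80,60),(25,220,220))):
    print([(s,k,np.round(onz(W,k,.05),4).tolist()) for s,k in blobs(im,lo,hi,40) if k[1]<280])
p=lambda x,y:np.round(tri(S,x,D,y)[0],3).tolist()
print("decoy1 collar,tip",p((447,181),(214,336)),p((443,208),(221,376)))
print("decoy2",p((432,201),(200,407)),p((429,230),(209,448)))
print("bottle cap",p((171,327),(325,153)),"foot",p((186,402),(326,200)))
print("weights",[p(*q) for q in(((82.5,271.5),(452.5,186)),((128.5,263),(440.7,201)),((84.2,297.5),(422,180)),((131.6,283),(411.5,193.5)))])
E
```

```text
[[0.5462, 0.1514], [0.6799, 0.1308], [0.6516, -0.0546], [0.5187, -0.0321]] ctr [0.59911203 0.04886614]
0.1352 -8.8
0.1875 -98.7
0.1348 170.4
0.1855 81.5
[([445, 178, 88, 36, 1858], [489.3, 195.8], [0.8051, 0.0173, 0.05]), ([121, 193, 20, 27, 261], [130.9, 205.7], [0.4641, 0.0075, 0.05])]
[]
[([124, 137, 13, 17, 172], [130.0, 145.1], [0.4721, 0.0638, 0.05]), ([124, 199, 12, 15, 139], [129.7, 205.9], [0.4629, 0.0073, 0.05])]
decoy1 collar,tip [0.59, 0.393, 0.112] [0.588, 0.395, 0.041]
decoy2 [0.562, 0.426, 0.037] [0.562, 0.426, -0.047]
bottle cap [0.735, -0.263, 0.129] foot [0.742, -0.276, -0.012]
weights [[0.424, -0.35, 0.064], [0.433, -0.27, 0.056], [0.504, -0.359, 0.062], [0.506, -0.279, 0.058]]
```

Emit:
send_rows --rows '[{"x": -20,"y": -40,"hand": 60},{"x": -20,"y": -40},{"x": -20,"y": -40},{"x": -20,"y": -40},{"x": -20,"y": -40},{"x": -20,"y": -40},{"x": -20,"y": -40},{"x": -20,"y": -40},{"x": -20,"y": -40},{}]' --force 20

```text
schema error: expected keys hand, x, y, z, roll
```

```bash
python3 - <<'E'
from h import *
s=get_state();print(s["time"],s["position"],s["grip_width"])
W=get_calibration("wrist");im=get_image("wrist");cv2.imwrite("pics/w1.png",im)
S,D=[get_calibration(n) for n in("scene","side")]
p=lambda x,y:np.round(tri(S,x,D,y)[0],3).tolist()
print("decoyA",p((453,127),(184,315)),p((443,208),(209,448)))
print("decoyB",p((438,145),(203,253)),p((429,230),(221,376)))
E
```

```text
0.15 [ 6.49698476e-01 -4.39421214e-05  2.91426329e-01] 1.0006539549811995
decoyA [0.547, 0.456, 0.212] [0.548, 0.46, 0.0]
decoyB [0.606, 0.352, 0.212] [0.605, 0.358, 0.001]
```

View pics/w1.png

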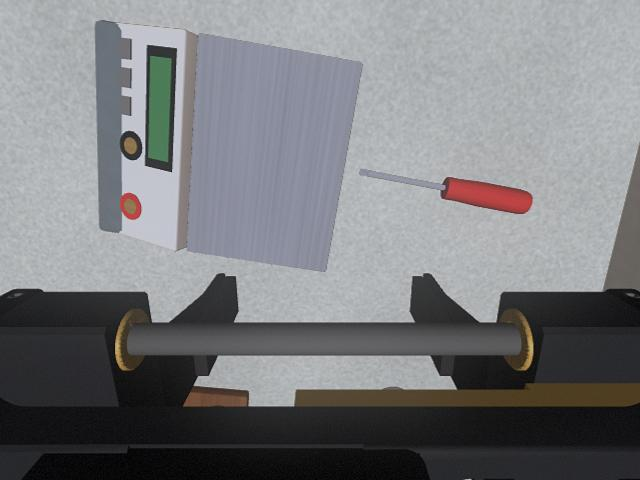

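Emit:
send_rows --rows '[{"x": -20,"y": -40,"z": 0,"roll": 0,"hand": 60},{"x": -20,"y": -40,"z": 0,"roll": 0,"hand": 60},{"x": -20,"y": -40,"z": 0,"roll": 0,"hand": 60},{"x": -20,"y": -40,"z": 0,"roll": 0,"hand": 60},{"x": -20,"y": -40,"z": 0,"roll": 0,"hand": 60},{"x": -20,"y": -40,"z": 0,"roll": 0,"hand": 60},{"x": -20,"y": -40,"z": 0,"roll": 0,"hand": 60},{"x": -20,"y": -40,"z": 0,"roll": 0,"hand": 60},{"x": -20,"y": -40,"z": 0,"roll": 0,"hand": 60},{"x": 0,"y": 0,"z": 0,"roll": 0,"hand": 60}]' --force 20

```text
time: 1.2
position: [0.4646, -0.3676, 0.2923]
tool_rot: [2.234, 2.207, -0.008]
ft_force: [0.1, -0.8, 0.4]
grip_width: 0.688
grip_force: 0.0
```

```bash
python3 - <<'E'
from h import *
s=get_state();print(s["time"],s["position"],s["grip_width"])
W=get_calibration("wrist");im=get_image("wrist");cv2.imwrite("pics/w1.png",im)
E
```

```text
1.2 [ 0.46462392 -0.36759688  0.29226642] 0.6882567805265741
```

View pics/w1.png

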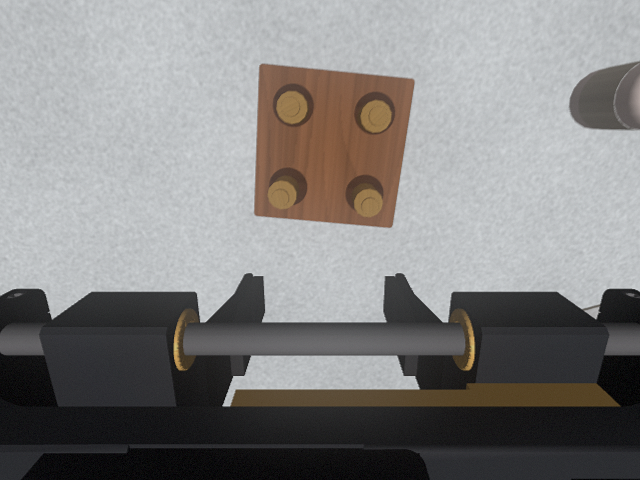

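```bash
python3 - <<'E'
from h import *
W=get_calibration("wrist");im=cv2.imread("pics/w1.png");print(get_state()["position"])
for s,k in blobs(im,(16,110,90),(28,255,255),200):
    if k[1]<250: print(s,k,np.round(onz(W,k,.05),4)[:2])
c=[onz(W,q,.015)[:2] for q in((261,65),(413,79),(393,227),(255,215))]
print(np.round(c,4).tolist(),"board ctr",np.mean(c,0))
g=cv2.medianBlur(cv2.cvtColor(im,cv2.COLOR_BGR2GRAY),3)[50:240,240:430]
e=cv2.HoughCircles(g,cv2.HOUGH_GRADIENT,1,50,param1=80,param2=12,minRadius=12,maxRadius=20)
for x,y,r in (e[0] if e is not None else []): print(x+240,y+50,r,np.round(onz(W,(x+240,y+50),.051),4)[:2])
E
```

```text
[ 0.46717206 -0.36384461  0.29215845]
[276, 91, 32, 33, 819] [291.7, 106.9] [ 0.4384 -0.2673]
[360, 100, 32, 33, 805] [375.3, 116.1] [ 0.5126 -0.2756]
[268, 176, 29, 33, 675] [282.1, 193.7] [ 0.4267 -0.3447]
[354, 183, 29, 34, 698] [367.4, 201.1] [ 0.5077 -0.3525]
[[0.4076, -0.228], [0.5522, -0.2413], [0.5403, -0.3882], [0.3926, -0.3739]] board ctr [ 0.47320722 -0.30784267]
287.5 186.5 19.4 [ 0.4322 -0.3378]
292.5 102.5 19.4 [ 0.4393 -0.2637]
364.5 193.5 19.4 [ 0.5047 -0.3449]
375.5 110.5 19.4 [ 0.5125 -0.2709]
```

Emit:
send_rows --rows '[{"x": 20,"y": 40,"z": 0,"roll": -5,"hand": 60},{"x": 20,"y": 41,"z": 0,"roll": 0,"hand": 60},{"x": 0,"y": 0,"z": -40,"roll": 0,"hand": 60},{"x": 0,"y": 0,"z": -40,"roll": 0,"hand": 60},{"x": 0,"y": 0,"z": -35,"roll": 0,"hand": 60},{"x": 0,"y": 0,"z": -10,"roll": 0,"hand": 60},{"x": 0,"y": 0,"z": 0,"roll": 0,"hand": 60},{"x": 0,"y": 0,"z": 0,"roll": 0,"hand": 60}]'

```text
time: 2.05
position: [0.5112, -0.279, 0.169]
tool_rot: [2.314, 2.122, 0.002]
ft_force: [0.4, -0.9, 0.7]
grip_width: 0.691
grip_force: 0.0
```

```bash
python3 - <<'E'
from h import *
s=get_state();print(s["time"],s["position"],s["tool_rot"],s["grip_width"])
W=get_calibration("wrist");im=get_image("wrist");cv2.imwrite("pics/w2.png",im)
for s,k in blobs(im,(16,110,90),(28,255,255),200): print(s,k)
P=get_state()["position"]
for q in((.510,-.279),(.436,-.271)): print(proj(W,np.array([*q,.067])))
print(proj(W,P-[0,0,.051]),proj(W,P-[0,0,.07]))
E
```

```text
2.05 [ 0.51124147 -0.27899482  0.16899617] [2.31380824e+00 2.12167335e+00 1.89709703e-03] 0.6907671484332762
[183, 225, 51, 55, 1744] [206.1, 254.7]
[301, 227, 44, 56, 1723] [322.7, 256.5]
[173, 311, 14, 60, 324] [178.0, 342.0]
[461, 314, 14, 57, 314] [469.8, 344.3]
[231, 356, 299, 50, 4384] [342.1, 391.4]
[322.71671663 269.01729877]
[195.61820913 266.61229943]
[325.94182994 313.47066333] [325.63441973 294.36959285]
```

View pics/w2.png

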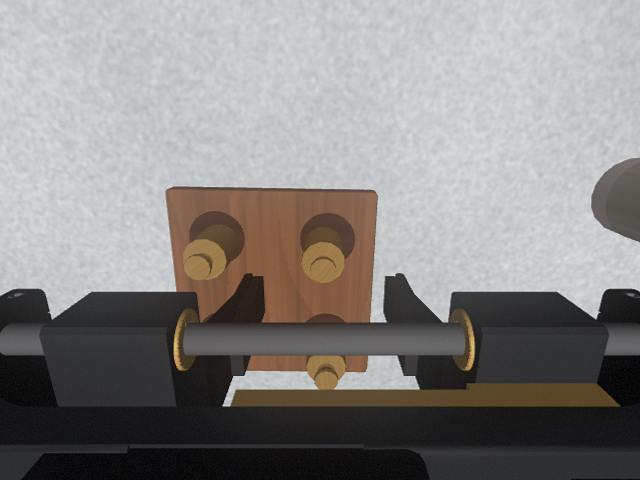

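Emit:
send_rows --rows '[{"x": 0,"y": 0,"z": -40,"roll": 0,"hand": 60},{"x": 0,"y": 0,"z": -35,"roll": 0,"hand": 60},{"x": 0,"y": 0,"z": 0,"roll": 0,"hand": 60},{"x": 0,"y": 0,"z": 0,"roll": 0,"hand": 60},{"x": 0,"y": 0,"z": 0,"roll": 0,"hand": 15},{"x": 0,"y": 0,"z": 0,"roll": 0,"hand": 15},{"x": 0,"y": 0,"z": 0,"roll": 0,"hand": 15},{"x": 0,"y": 0,"z": 0,"roll": 0,"hand": 15},{"x": 0,"y": 0,"z": 0,"roll": 0,"hand": 15},{"x": 0,"y": 0,"z": 0,"roll": 0,"hand": 15}]' --force 20

```text
time: 3.1
position: [0.5104, -0.2791, 0.0927]
tool_rot: [2.315, 2.122, 0.001]
ft_force: [0.7, -0.3, 3.2]
grip_width: 0.313
grip_force: 20.0
```

Emit:
send_rows --rows '[{"x": 0,"y": 0,"z": 20,"roll": 0,"hand": 15},{"x": 0,"y": 0,"z": 40,"roll": 0,"hand": 15},{"x": 0,"y": 0,"z": 40,"roll": 0,"hand": 15},{"x": 0,"y": 20,"z": 20,"roll": 0,"hand": 15},{"x": 12,"y": 44,"z": 0,"roll": 0,"hand": 15},{"x": 12,"y": 44,"z": 0,"roll": 0,"hand": 15},{"x": 12,"y": 44,"z": 0,"roll": 0,"hand": 15},{"x": 12,"y": 44,"z": 0,"roll": 0,"hand": 15},{"x": 12,"y": 44,"z": 0,"roll": 0,"hand": 15},{"x": 12,"y": 44,"z": 0,"roll": 0,"hand": 15}]'

```text
time: 4.1
position: [0.5817, 0.0066, 0.2117]
tool_rot: [-2.316, -2.122, 0.001]
ft_force: [0.4, -1.8, -2.2]
grip_width: 0.314
grip_force: 20.0
```

Emit:
send_rows --rows '[{"x": 12,"y": 44,"z": 0,"roll": 0,"hand": 15},{"x": 12,"y": 44,"z": 0,"roll": 0,"hand": 15},{"x": 0,"y": 0,"z": -20,"roll": 0,"hand": 15},{"x": 0,"y": 0,"z": -20,"roll": 0,"hand": 15},{"x": 0,"y": 0,"z": -15,"roll": 0,"hand": 15},{"x": 0,"y": 0,"z": -8,"roll": 0,"hand": 15},{"x": 0,"y": 0,"z": 0,"roll": 0,"hand": 15},{"x": 0,"y": 0,"z": 0,"roll": 0,"hand": 15}]'

```text
time: 4.9
position: [0.6064, 0.0926, 0.1498]
tool_rot: [2.317, 2.121, 0.001]
ft_force: [-0.0, -0.0, -1.5]
grip_width: 0.312
grip_force: 20.0
```

Emit:
send_rows --rows '[{"x": 0,"y": 0,"z": -3,"roll": 0,"hand": 15},{"x": 0,"y": 0,"z": -3,"roll": 0,"hand": 15},{"x": 0,"y": 0,"z": -2,"roll": 0,"hand": 15},{"x": 0,"y": 0,"z": 0,"roll": 0,"hand": 15},{"x": 0,"y": 0,"z": 0,"roll": 0,"hand": 15}]'

```text
time: 5.4
position: [0.606, 0.093, 0.1413]
tool_rot: [2.316, 2.122, 0.0]
ft_force: [1.7, 0.3, -1.3]
grip_width: 0.315
grip_force: 20.0
```

Emit:
send_rows --rows '[{"x": 0,"y": 0,"z": -1,"roll": 0,"hand": 15},{"x": 0,"y": 0,"z": -1,"roll": 0,"hand": 15},{"x": 0,"y": 0,"z": 0,"roll": 0,"hand": 15},{"x": 0,"y": 0,"z": 0,"roll": 0,"hand": 15}]'

```text
time: 5.8
position: [0.6062, 0.093, 0.1398]
tool_rot: [2.316, 2.122, 0.001]
ft_force: [-1.4, -1.2, 2.3]
grip_width: 0.316
grip_force: 20.0
```

Emit:
send_rows --rows '[{"x": 0,"y": 0,"z": 0,"roll": 0,"hand": 60},{"x": 0,"y": 0,"z": 0,"roll": 0,"hand": 60},{"x": 0,"y": 0,"z": 0,"roll": 0,"hand": 60},{"x": 0,"y": 0,"z": 0,"roll": 0,"hand": 60},{"x": 0,"y": 0,"z": 30,"roll": 0,"hand": 60},{"x": 0,"y": 0,"z": 40,"roll": 0,"hand": 60},{"x": 0,"y": 0,"z": 10,"roll": 0,"hand": 60}]'

```text
time: 6.5
position: [0.6082, 0.0934, 0.2241]
tool_rot: [2.313, 2.12, 0.01]
ft_force: [0.2, -0.1, 0.6]
grip_width: 0.684
grip_force: 0.0
```

Emit:
send_rows --rows '[{"x": -18,"y": -40,"z": 0,"roll": 0,"hand": 60},{"x": -18,"y": -40,"z": 0,"roll": 0,"hand": 60},{"x": -18,"y": -40,"z": 0,"roll": 0,"hand": 60},{"x": -18,"y": -40,"z": 0,"roll": 0,"hand": 60},{"x": -18,"y": -40,"z": 0,"roll": 0,"hand": 60},{"x": -18,"y": -40,"z": 0,"roll": 0,"hand": 60},{"x": -18,"y": -40,"z": 0,"roll": 0,"hand": 60},{"x": -18,"y": -40,"z": 0,"roll": 0,"hand": 60},{"x": -18,"y": -44,"z": 0,"roll": 0,"hand": 60},{"x": -7,"y": 0,"z": 0,"roll": 0,"hand": 60}]'

```text
time: 7.5
position: [0.4336, -0.2779, 0.2193]
tool_rot: [2.326, 2.109, -0.005]
ft_force: [-0.8, 1.0, -0.3]
grip_width: 0.691
grip_force: 0.0
```

```bash
python3 - <<'E'
from h import *
c=get_calibration("side");im=get_image("side")
for s,k in blobs(im,(12,120,50),(28,255,220),25):
    if 240<k[0]<480: print(s,k)
for q in((.606,.0935),):
    for z in(.062,.098,.114): print(z,proj(c,np.array([*q,z])))
print(get_state()["position"])
E
```

```text
[429, 93, 6, 5, 26] [431.5, 95.0]
[423, 115, 38, 9, 156] [440.6, 119.2]
[392, 179, 74, 48, 1265] [433.6, 204.9]
[299, 231, 13, 27, 303] [305.0, 244.9]
[373, 267, 8, 7, 45] [376.6, 269.7]
[275, 317, 12, 4, 25] [280.4, 319.0]
[273, 359, 22, 17, 193] [283.8, 368.5]
0.062 [304.04948533 254.90595007]
0.098 [303.59391111 238.29456707]
0.114 [303.38490649 230.6737324 ]
[ 0.43392519 -0.27456898  0.2190448 ]
```

Emit:
send_rows --rows '[{"x": 0,"y": 0,"z": -30,"roll": 0,"hand": 60},{"x": 0,"y": 0,"z": -30,"roll": 0,"hand": 60},{"x": 0,"y": 0,"z": 0,"roll": 0,"hand": 60},{"x": 0,"y": 0,"z": 0,"roll": 0,"hand": 60}]'

```text
time: 7.95
position: [0.4374, -0.27, 0.1593]
tool_rot: [-2.314, -2.124, 0.0]
ft_force: [1.8, -0.2, 1.2]
grip_width: 0.693
grip_force: 0.0
```

```bash
python3 - <<'E'
from h import *
s=get_state();print(s["position"])
W=get_calibration("wrist");im=get_image("wrist");cv2.imwrite("pics/w3.png",im)
for s,k in blobs(im,(16,110,90),(28,255,255),200): print(s,k)
for q in((.4375,-.271),): print(proj(W,np.array([*q,.051])),proj(W,np.array([*q,.067])))
E
```

```text
[ 0.43740065 -0.2699906   0.15931163]
[301, 232, 45, 60, 1882] [323.0, 263.6]
[462, 312, 13, 59, 339] [469.5, 342.5]
[173, 316, 14, 55, 297] [177.5, 344.9]
[231, 356, 388, 50, 6555] [397.8, 392.6]
[325.68238691 266.59351608] [325.79777077 277.29164321]
```

Emit:
send_rows --rows '[{"x": 0,"y": 0,"z": -35,"roll": 0,"hand": 60},{"x": 0,"y": 0,"z": -31,"roll": 0,"hand": 60},{"x": 0,"y": 0,"z": 0,"roll": 0,"hand": 60},{"x": 0,"y": 0,"z": 0,"roll": 0,"hand": 60},{"x": 0,"y": 0,"z": 0,"roll": 0,"hand": 15},{"x": 0,"y": 0,"z": 0,"roll": 0,"hand": 15},{"x": 0,"y": 0,"z": 0,"roll": 0,"hand": 15},{"x": 0,"y": 0,"z": 0,"roll": 0,"hand": 15},{"x": 0,"y": 0,"z": 0,"roll": 0,"hand": 15},{"x": 0,"y": 0,"z": 0,"roll": 0,"hand": 15}]' --force 20

```text
time: 9.0
position: [0.437, -0.2711, 0.0936]
tool_rot: [2.316, 2.122, 0.0]
ft_force: [-0.2, 0.8, 3.7]
grip_width: 0.311
grip_force: 20.0
```

Emit:
send_rows --rows '[{"x": 0,"y": 0,"z": 20,"roll": 0,"hand": 15},{"x": 0,"y": 0,"z": 40,"roll": 0,"hand": 15},{"x": 0,"y": 0,"z": 40,"roll": 0,"hand": 15},{"x": 0,"y": 0,"z": 20,"roll": 0,"hand": 15},{"x": 22,"y": 39,"z": 0,"roll": 0,"hand": 15},{"x": 22,"y": 39,"z": 0,"roll": 0,"hand": 15},{"x": 22,"y": 39,"z": 0,"roll": 0,"hand": 15},{"x": 22,"y": 39,"z": 0,"roll": 0,"hand": 15},{"x": 22,"y": 39,"z": 0,"roll": 0,"hand": 15},{"x": 22,"y": 39,"z": 0,"roll": 0,"hand": 15}]'

```text
time: 10.0
position: [0.5692, -0.0354, 0.2126]
tool_rot: [-2.316, -2.122, 0.001]
ft_force: [0.7, -1.0, -2.7]
grip_width: 0.316
grip_force: 20.0
```

Emit:
send_rows --rows '[{"x": 22,"y": 39,"z": 0,"roll": 0,"hand": 15},{"x": 0,"y": 0,"z": 0,"roll": 0,"hand": 15},{"x": 0,"y": 0,"z": -20,"roll": 0,"hand": 15},{"x": 0,"y": 0,"z": -20,"roll": 0,"hand": 15},{"x": 0,"y": 0,"z": -15,"roll": 0,"hand": 15},{"x": 0,"y": 0,"z": -8,"roll": 0,"hand": 15},{"x": 0,"y": 0,"z": -4,"roll": 0,"hand": 15},{"x": 0,"y": 0,"z": 0,"roll": 0,"hand": 15},{"x": 0,"y": 0,"z": 0,"roll": 0,"hand": 15}]'

```text
time: 10.9
position: [0.5915, 0.0019, 0.1471]
tool_rot: [2.316, 2.122, 0.002]
ft_force: [1.1, -0.3, -2.0]
grip_width: 0.315
grip_force: 20.0
```

Emit:
send_rows --rows '[{"x": 0,"y": 0,"z": -3,"roll": 0,"hand": 15},{"x": 0,"y": 0,"z": -2,"roll": 0,"hand": 15},{"x": 0,"y": 0,"z": -1,"roll": 0,"hand": 15},{"x": 0,"y": 0,"z": 0,"roll": 0,"hand": 15},{"x": 0,"y": 0,"z": 0,"roll": 0,"hand": 15}]'

```text
time: 11.4
position: [0.5911, 0.002, 0.1406]
tool_rot: [2.316, 2.122, 0.0]
ft_force: [-1.2, 0.2, 1.6]
grip_width: 0.312
grip_force: 20.0
```

Emit:
send_rows --rows '[{"x": 0,"y": 0,"z": 0,"roll": 0,"hand": 50},{"x": 0,"y": 0,"z": 0,"roll": 0,"hand": 50},{"x": 0,"y": 0,"z": 0,"roll": 0,"hand": 50},{"x": 0,"y": 0,"z": 0,"roll": 0,"hand": 50},{"x": 0,"y": 0,"z": 30,"roll": 0,"hand": 50},{"x": 0,"y": 0,"z": 40,"roll": 0,"hand": 50},{"x": 0,"y": 0,"z": 40,"roll": 0,"hand": 50},{"x": 0,"y": 0,"z": 40,"roll": 0,"hand": 50},{"x": 0,"y": 0,"z": 30,"roll": 0,"hand": 50},{"x": -3,"y": 25,"z": 0,"roll": 8.3,"hand": 50}]'

```text
time: 12.4
position: [0.5905, 0.0229, 0.3261]
tool_rot: [2.155, 2.274, 0.008]
ft_force: [0.0, 0.6, 0.7]
grip_width: 0.576
grip_force: 0.0
```

Emit:
send_rows --rows '[{"x": -3,"y": 25,"z": 0,"roll": 8.3,"hand": 50},{"x": -3,"y": 25,"z": 0,"roll": 8.3,"hand": 50},{"x": -3,"y": 25,"z": 0,"roll": 8.3,"hand": 50},{"x": -3,"y": 25,"z": 0,"roll": 8.3,"hand": 50},{"x": -3,"y": 25,"z": 0,"roll": 8.3,"hand": 50},{"x": -3,"y": 25,"z": 0,"roll": 8.3,"hand": 50},{"x": -3,"y": 25,"z": 0,"roll": 8.3,"hand": 50},{"x": -3,"y": 25,"z": 0,"roll": 8.3,"hand": 50},{"x": -3,"y": 25,"z": 0,"roll": 8.3,"hand": 50},{"x": -3,"y": 25,"z": 0,"roll": 8.3,"hand": 50}]'

```text
time: 13.4
position: [0.5578, 0.278, 0.3203]
tool_rot: [0.092, 3.14, 0.0]
ft_force: [0.4, 0.1, -0.4]
grip_width: 0.578
grip_force: 0.0
```

Emit:
send_rows --rows '[{"x": -3,"y": 25,"z": 0,"roll": 8.5,"hand": 50},{"x": -3,"y": 25,"z": 0,"roll": 8.5,"hand": 50},{"x": -3,"y": 25,"z": 0,"roll": 8.5,"hand": 50},{"x": 0,"y": 25,"z": 0,"roll": 8.5,"hand": 50},{"x": 0,"y": 4,"z": 0,"roll": 0,"hand": 50},{"x": 0,"y": 0,"z": 0,"roll": 0,"hand": 50},{"x": 0,"y": 0,"z": 0,"roll": 0,"hand": 50}]'

```text
time: 14.1
position: [0.5497, 0.3794, 0.3201]
tool_rot: [0.815, -3.034, 0.002]
ft_force: [0.3, 0.5, 0.5]
grip_width: 0.576
grip_force: 0.0
```

```bash
python3 - <<'E'
from h import *
c=get_calibration("side");im=get_image("side")
for s,k in blobs(im,(12,120,50),(28,255,220),25):
    if 240<k[0]<480: print(s,k)
for q in((.592,.002),):
    for z in(.062,.114): print(z,proj(c,np.array([*q,z])))
s=get_state();print(s["time"],s["position"],s["tool_rot"],s["joint_positions"])
W=get_calibration("wrist");im=get_image("wrist");cv2.imwrite("pics/w4.png",im)
print(np.round(W["world_from_camera"],3).tolist())
print(blobs(im,(105,150,60),(125,255,255),60))
print(proj(W,np.array([.497,.351,.165])))
E
```

```text
[429, 93, 6, 5, 25] [431.6, 95.0]
[238, 159, 15, 14, 102] [245.6, 164.2]
[392, 179, 74, 50, 1268] [432.1, 204.8]
[327, 212, 13, 25, 253] [332.8, 225.3]
[299, 231, 13, 27, 302] [304.9, 244.9]
[388, 254, 7, 5, 25] [391.4, 256.0]
[373, 267, 9, 7, 47] [376.8, 269.8]
[275, 317, 12, 4, 25] [280.4, 319.0]
[273, 359, 23, 18, 203] [284.0, 368.7]
0.062 [331.66710138 234.71882723]
0.114 [331.87587123 211.70439847]
14.15 [0.54986289 0.37913936 0.32026611] [-8.14968771e-01  3.03391830e+00 -2.06133088e-03] [-0.27693148  0.39093108 -0.50052245  1.34468949  0.18643081  1.45251914
  1.32815796]
[[-0.501, 0.828, 0.253, 0.479], [0.865, 0.479, 0.146, 0.339], [-0.0, 0.292, -0.956, 0.413], [0.0, 0.0, 0.0, 1.0]]
[([319, 147, 24, 25, 478], [330.7, 159.0]), ([420, 305, 12, 17, 117], [426.7, 312.3])]
[326.23218101 158.32630165]
```

View pics/w4.png

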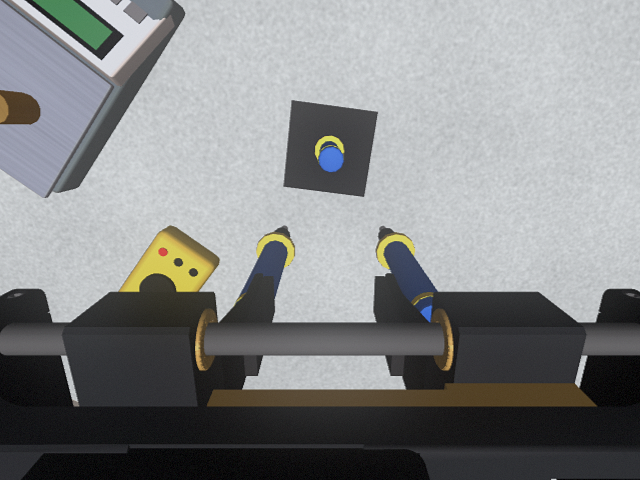

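Emit:
send_rows --rows '[{"x": -27,"y": -13,"z": 0,"roll": 0,"hand": 50},{"x": -27,"y": -13,"z": 0,"roll": 0,"hand": 50},{"x": 0,"y": 0,"z": -35,"roll": 0,"hand": 50},{"x": 0,"y": 0,"z": -35,"roll": 0,"hand": 50},{"x": 0,"y": 0,"z": 0,"roll": 0,"hand": 50},{"x": 0,"y": 0,"z": 0,"roll": 0,"hand": 50}]'

```text
time: 14.8
position: [0.4954, 0.3541, 0.2508]
tool_rot: [0.818, -3.033, 0.001]
ft_force: [0.2, 0.3, 0.4]
grip_width: 0.571
grip_force: 0.0
```

```bash
python3 - <<'E'
from h import *
s=get_state();P=s["position"];print(s["time"],P,s["tool_rot"])
W=get_calibration("wrist");im=get_image("wrist");cv2.imwrite("pics/w5.png",im)
print(blobs(im,(105,120,40),(125,255,255),60))
for q in(P[:2],(.4955,.3537)):print(proj(W,np.array([*q,.165])))
E
```

```text
14.8 [0.49543838 0.35411563 0.25077533] [ 8.18219070e-01 -3.03281092e+00  5.97220139e-04]
[([311, 224, 25, 40, 595], [323.3, 242.7]), ([307, 264, 31, 33, 761], [322.1, 280.4]), ([242, 356, 30, 33, 434], [258.4, 377.0]), ([396, 376, 9, 13, 62], [400.3, 383.0])]
[322.77428524 281.51407756]
[322.05745841 281.25154927]
```

View pics/w5.png

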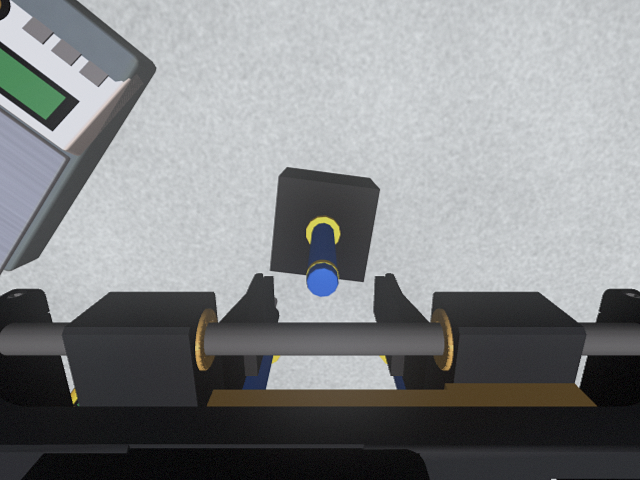

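Emit:
send_rows --rows '[{"x": 0,"y": 0,"z": -35,"roll": 0,"hand": 50},{"x": 0,"y": 0,"z": -30,"roll": 0,"hand": 50},{"x": 0,"y": 0,"z": -13,"roll": 0,"hand": 50},{"x": 0,"y": 0,"z": 0,"roll": 0,"hand": 50},{"x": 0,"y": 0,"z": 0,"roll": 0,"hand": 8},{"x": 0,"y": 0,"z": 0,"roll": 0,"hand": 8},{"x": 0,"y": 0,"z": 0,"roll": 0,"hand": 8},{"x": 0,"y": 0,"z": 0,"roll": 0,"hand": 8},{"x": 0,"y": 0,"z": 0,"roll": 0,"hand": 8},{"x": 0,"y": 0,"z": 0,"roll": 0,"hand": 8}]' --force 10

```text
time: 15.85
position: [0.4952, 0.3551, 0.1728]
tool_rot: [-0.821, 3.032, 0.0]
ft_force: [-0.2, -1.4, 2.1]
grip_width: 0.203
grip_force: 10.0
```

Emit:
send_rows --rows '[{"x": 0,"y": 0,"z": 10,"roll": 0,"hand": 8},{"x": 0,"y": 0,"z": 16,"roll": 0,"hand": 8},{"x": 0,"y": 0,"z": 16,"roll": 0,"hand": 8},{"x": 0,"y": 0,"z": 0,"roll": 0,"hand": 8},{"x": 0,"y": 0,"z": 0,"roll": 0,"hand": 8}]'

```text
time: 16.35
position: [0.4952, 0.3553, 0.2153]
tool_rot: [-0.821, 3.031, 0.001]
ft_force: [0.3, 0.3, -1.1]
grip_width: 0.201
grip_force: 10.0
```

```bash
cat > pr.py <<'E'
from h import *
# probe axis from blue handle (its middle line) in scene+side, and the collar
def line(n):
    c=get_calibration(n);im=get_image(n)
    return c,im
for n,bx in(("scene",(300,80,420,230)),("side",(230,180,420,400))):
    c,im=line(n);x0,y0,x1,y1=bx;r=im[y0:y1,x0:x1]
    for nm,lo,hi in(("blue",(105,120,50),(125,255,255)),("yel",(18,150,100),(32,255,255))):
        for s,k in blobs(r,lo,hi,20): print(n,nm,s[0]+x0,s[1]+y0,s[2:],round(k[0]+x0,1),round(k[1]+y0,1))
    cv2.imwrite(f"pics/p_{n}.png",r)
E
python3 pr.py
```

```text
scene blue 397 160 [8, 12, 73] 400.7 165.7
scene yel 395 169 [12, 6, 30] 400.3 171.7
scene yel 330 223 [8, 4, 24] 333.3 224.2
side blue 276 332 [13, 14, 165] 282.2 338.1
side yel 328 218 [11, 6, 51] 333.0 220.4
side yel 301 252 [9, 8, 26] 305.6 254.7
side yel 373 267 [8, 6, 35] 376.4 269.5
side yel 230 302 [3, 12, 26] 230.7 307.2
side yel 272 338 [21, 15, 144] 282.5 346.7
```

Emit:
send_rows --rows '[{"x": -4,"y": -2.3,"z": 0,"roll": 0,"hand": 8},{"x": -4,"y": -2.3,"z": 0,"roll": 0,"hand": 8},{"x": -4,"y": -2.3,"z": 0,"roll": 0,"hand": 8},{"x": -4,"y": -2.3,"z": 0,"roll": 0,"hand": 8},{"x": 0,"y": 0,"z": 0,"roll": 0,"hand": 8}]'

```text
time: 16.95
position: [0.4786, 0.3454, 0.2144]
tool_rot: [-0.821, 3.032, -0.001]
ft_force: [0.4, 0.3, -1.7]
grip_width: 0.204
grip_force: 10.0
```

Emit:
send_rows --rows '[{"x": -4,"y": -2.3,"z": 0,"roll": 0,"hand": 8},{"x": -4,"y": -2.3,"z": 0,"roll": 0,"hand": 8},{"x": -4,"y": -2.3,"z": 0,"roll": 0,"hand": 8},{"x": -4,"y": -2.3,"z": 0,"roll": 0,"hand": 8},{"x": 0,"y": 0,"z": 0,"roll": 0,"hand": 8}]'

```text
time: 17.45
position: [0.4624, 0.3362, 0.2145]
tool_rot: [0.821, -3.032, 0.001]
ft_force: [1.1, -0.1, 0.5]
grip_width: 0.202
grip_force: 10.0
```

```bash
python3 pr.py; python3 -c "
import cv2
a=cv2.imread('pics/p_side.png')[60:,:130];cv2.imwrite('pics/ps.png',cv2.resize(a,None,fx=3.5,fy=3.5))"
```

```text
scene blue 387 141 [9, 29, 127] 390.8 157.9
scene yel 387 167 [11, 6, 29] 392.5 169.7
scene yel 330 222 [7, 5, 23] 333.1 224.0
side blue 293 325 [15, 19, 205] 299.8 334.4
side yel 336 251 [6, 8, 20] 338.8 253.8
side yel 280 253 [8, 8, 26] 283.4 255.3
side yel 373 267 [8, 6, 35] 376.4 269.5
side yel 230 302 [3, 11, 24] 230.7 306.8
side yel 288 334 [20, 17, 144] 296.6 344.4
```

View pics/ps.png

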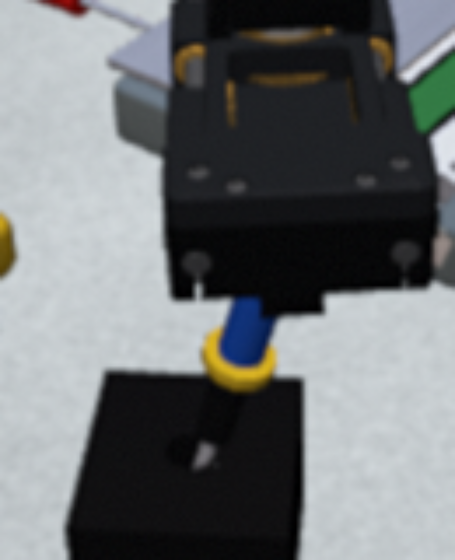

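Emit:
send_rows --rows '[{"x": 0,"y": 0,"z": 0,"roll": 0,"hand": 8},{"x": 0,"y": 0,"z": 0,"roll": 0,"hand": 8},{"x": 0,"y": 0,"z": 15,"roll": 0,"hand": 8},{"x": 0,"y": 0,"z": 25,"roll": 0,"hand": 8},{"x": 0,"y": 0,"z": 25,"roll": 0,"hand": 8},{"x": 0,"y": 0,"z": 25,"roll": 0,"hand": 8},{"x": 0,"y": 0,"z": 0,"roll": 0,"hand": 8},{"x": 0,"y": 0,"z": 0,"roll": 0,"hand": 8},{"x": 0,"y": 0,"z": 0,"roll": 0,"hand": 8}]' --force 30

```text
time: 18.45
position: [0.4625, 0.3362, 0.3032]
tool_rot: [0.821, -3.03, 0.001]
ft_force: [-0.6, 0.6, -0.8]
grip_width: 0.2
grip_force: 30.0
```

Emit:
send_rows --rows '[{"x": 0,"y": -30,"z": 0,"roll": -7.8,"hand": 8},{"x": 0,"y": -30,"z": 0,"roll": -7.8,"hand": 8},{"x": 0,"y": -30,"z": 0,"roll": -7.8,"hand": 8},{"x": 0,"y": -30,"z": 0,"roll": -7.8,"hand": 8},{"x": 0,"y": -30,"z": 0,"roll": -8,"hand": 8},{"x": 0,"y": -30,"z": 0,"roll": 0,"hand": 8},{"x": 0,"y": -30,"z": 0,"roll": 0,"hand": 8},{"x": 0,"y": -30,"z": 0,"roll": 0,"hand": 8},{"x": 0,"y": 0,"z": 0,"roll": 0,"hand": 8},{"x": 0,"y": 0,"z": 0,"roll": 0,"hand": 8}]'

```text
time: 19.45
position: [0.4625, 0.0961, 0.3033]
tool_rot: [-0.246, -3.13, -0.0]
ft_force: [0.0, 0.3, -0.5]
grip_width: 0.201
grip_force: 30.0
```

```bash
cat > pq.py <<'E'
from h import *
s=get_state();P=s["position"];print(s["time"],P,s["tool_rot"],s["joint_positions"].round(2),s["grip_width"],s["grip_force"])
G=P-[0,0,.051];sx=np.array([np.cos(-.155),np.sin(-.155),0])
for n in("scene","side","wrist"):
    c=get_calibration(n);im=get_image(n);cv2.imwrite(f"pics/q_{n}.png",im)
    print(n,"G",proj(c,G).round(1))
    C=G+sx*.018-[0,0,.052];T=G+sx*.036-[0,0,.108]
    k=proj(c,C);print(" pred collar,tip",k.round(1),proj(c,T).round(1))
    for s,q in blobs(im,(20,150,90),(32,255,255),12):
        if np.hypot(*(np.array(q)-k))<60: print("  yel",s,q)
E
python3 pq.py; python3 -c "
import cv2,numpy as np
a=cv2.imread('pics/q_scene.png')[80:260,240:420];b=cv2.imread('pics/q_side.png')[190:370,260:440]
cv2.imwrite('pics/q.png',cv2.resize(np.hstack([a,b]),None,fx=2.2,fy=2.2,interpolation=cv2.INTER_CUBIC))"
```

```text
19.45 [0.46251832 0.09608066 0.3032939 ] [-2.46281775e-01 -3.12991889e+00 -2.60983396e-04] [ 0.04 -0.05 -0.29  1.85 -0.02  1.35  1.17] 0.20138729718960668 30.000172359868884
scene G [295.7 131.8]
 pred collar,tip [300.1 159.2] [304.5 187.5]
  yel [291, 115, 8, 2, 12] [294.8, 115.6]
  yel [294, 158, 13, 4, 34] [299.9, 159.7]
side G [383.  172.7]
 pred collar,tip [370.9 200.6] [359.9 228. ]
  yel [364, 196, 15, 11, 74] [370.4, 202.3]
wrist G [320.4 314.1]
 pred collar,tip [321.1 297.4] [321.5 285.3]
  yel [307, 277, 11, 7, 12] [312.0, 279.5]
  yel [319, 276, 22, 8, 22] [329.5, 277.7]
  yel [317, 320, 12, 1, 12] [322.5, 320.0]
```

View pics/q.png

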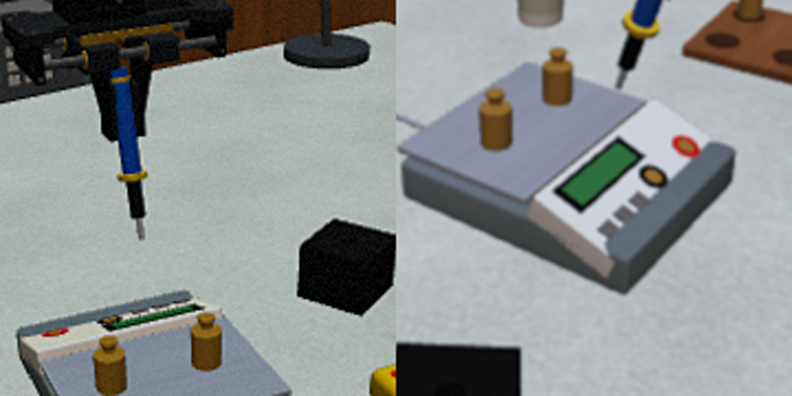

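```bash
python3 - <<'E'
from h import *
S,D=[get_calibration(n) for n in("scene","side")]
P=get_state()["position"];G=P-[0,0,.051];sx=np.array([np.cos(-.155),np.sin(-.155),0]);sy=np.array([-sx[1],sx[0],0])
for nm,x,y in(("tip",(304.1,188.6),(361.4,229.5)),("collar",(299.9,159.5),(370.6,201.8)),("spot",(241+54/2.2-1,80+331/2.2),(391.6,256.4))):
    p,e=tri(S,x,D,y);d=p-G
    print(nm,p.round(4),"gap",round(e,4),"rel G: sx,sy,z",(d@sx).round(4),(d@sy).round(4),d[2].round(4),"tilt",np.degrees(np.arctan2(d@sx,-d[2])).round(1))
E
```

```text
tip [0.496  0.0901 0.1412] gap 0.0011 rel G: sx,sy,z 0.0341 -0.0025 -0.1116 tilt 17.0
collar [0.48   0.0936 0.1989] gap 0.0017 rel G: sx,sy,z 0.0178 -0.0015 -0.0539 tilt 18.3
spot [0.4625 0.0068 0.0495] gap 0.0008 rel G: sx,sy,z 0.0139 -0.09 -0.2033 tilt 3.9
```

Emit:
send_rows --rows '[{"x": -11,"y": -28,"z": 0,"roll": 0,"hand": 8},{"x": -11,"y": -28,"z": 0,"roll": 0,"hand": 8},{"x": -11,"y": -27,"z": 0,"roll": 0,"hand": 8},{"x": 0,"y": 0,"z": -25,"roll": 0,"hand": 8},{"x": 0,"y": 0,"z": -25,"roll": 0,"hand": 8},{"x": 0,"y": 0,"z": -23,"roll": 0,"hand": 8},{"x": 0,"y": 0,"z": 0,"roll": 0,"hand": 8},{"x": 0,"y": 0,"z": 0,"roll": 0,"hand": 8},{"x": 0,"y": 0,"z": 0,"roll": 0,"hand": 8}]'

```text
time: 20.5
position: [0.4309, 0.0141, 0.2327]
tool_rot: [0.242, 3.13, 0.0]
ft_force: [0.7, 0.4, -0.8]
grip_width: 0.202
grip_force: 30.0
```

```bash
python3 pq.py; python3 -c "
import cv2,numpy as np
a=cv2.imread('pics/q_scene.png')[150:260,210:320];b=cv2.imread('pics/q_side.png')[190:300,340:450]
cv2.imwrite('pics/q2.png',cv2.resize(np.hstack([a,b]),None,fx=3.6,fy=3.6,interpolation=cv2.INTER_CUBIC))"
```

```text
20.5 [0.43089437 0.01411039 0.2326513 ] [2.42009432e-01 3.13008244e+00 4.81948778e-04] [ 0.12 -0.1  -0.2   2.04 -0.02  1.2   1.34] 0.20182164335941544 29.999966360628605
scene G [255.4 168.7]
 pred collar,tip [260.3 194.7] [265.3 221.6]
  yel [254, 193, 13, 5, 40] [260.2, 195.4]
  yel [285, 233, 7, 4, 17] [288.4, 234.2]
  yel [283, 238, 13, 8, 48] [289.3, 241.4]
side G [413.7 198. ]
 pred collar,tip [401.6 221.8] [390.4 245.4]
  yel [395, 216, 14, 11, 63] [400.6, 222.5]
wrist G [324.4 313.8]
 pred collar,tip [324.  296.8] [323.8 284.5]
```

View pics/q2.png

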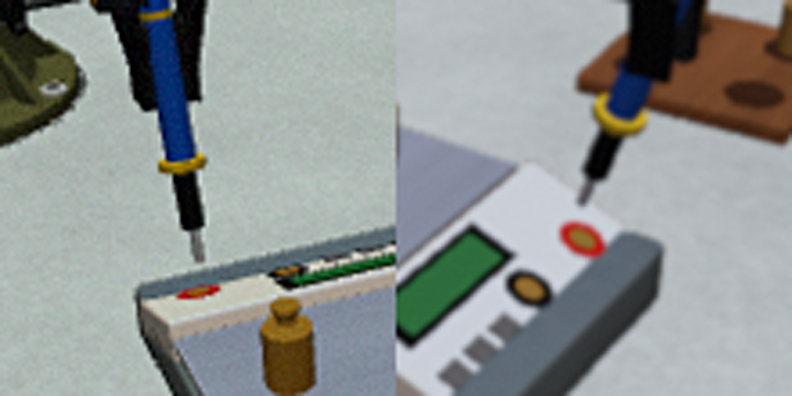

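```bash
python3 - <<'E'
from h import *
S,D=[get_calibration(n) for n in("scene","side")]
sx=np.array([np.cos(-.155),np.sin(-.155),0]);sy=np.array([-sx[1],sx[0],0])
t,e=tri(S,(265.4,222.5),D,(391.5,246.4));q,f=tri(S,(265.6,230.8),D,(391.7,256.7))
for r in(q,np.array([.464,.0073,.05])):
    d=r-t;n=-np.sin(.35)*sx+[0,0,np.cos(.35)];m=d@n
    print(t.round(4),e.round(4),r.round(4),"world mm",(d*1000).round(1),"along normal",(m*1000).round(1),"in-plane",((d-m*n)*1000).round(1))
print("-n",-n)
E
```

```text
[0.4649 0.0086 0.0712] 0.0018 [0.4626 0.0083 0.0489] world mm [ -2.3  -0.3 -22.4] along normal -20.2 in-plane [-9.2  0.8 -3.3]
[0.4649 0.0086 0.0712] 0.0018 [0.464  0.0073 0.05  ] world mm [ -0.9  -1.3 -21.2] along normal -19.7 in-plane [-7.6 -0.2 -2.7]
-n [ 0.33878699 -0.0529366  -0.93937271]
```

Emit:
send_rows --rows '[{"x": -1.5,"y": -0.3,"z": -8,"roll": 0,"hand": 8},{"x": -1.5,"y": -0.2,"z": -9,"roll": 0,"hand": 8},{"x": 0,"y": 0,"z": 0,"roll": 0,"hand": 8},{"x": 0,"y": 0,"z": 0,"roll": 0,"hand": 8}]'

```text
time: 21.05
position: [0.4266, 0.013, 0.2138]
tool_rot: [-0.244, -3.131, 0.0]
ft_force: [0.1, -0.1, -0.8]
grip_width: 0.202
grip_force: 30.0
```

Emit:
send_rows --rows '[{"x": 0.35,"y": -0.05,"z": -0.95,"roll": 0,"hand": 8},{"x": 0.35,"y": -0.05,"z": -0.95,"roll": 0,"hand": 8},{"x": 0.35,"y": -0.05,"z": -0.95,"roll": 0,"hand": 8},{"x": 0,"y": 0,"z": 0,"roll": 0,"hand": 8},{"x": 0,"y": 0,"z": 0,"roll": 0,"hand": 8}]'

```text
time: 21.55
position: [0.4281, 0.0129, 0.2115]
tool_rot: [0.244, 3.132, 0.0]
ft_force: [0.6, 0.8, -0.5]
grip_width: 0.198
grip_force: 30.0
```

```bash
python3 pq.py|head -1; python3 - <<'E'
from h import *
a=[]
for i in range(4):
    get_image("side");a.append(get_state()["ft_force"])
print(np.round(a,2))
E
```

```text
21.55 [0.4281249  0.01292978 0.21148077] [2.43713595e-01 3.13197406e+00 1.53787071e-04] [ 0.12 -0.09 -0.2   2.07 -0.02  1.16  1.34] 0.19835432657549323 30.000003282912076
[[ 0.85  0.06 -1.12]
 [ 0.26 -0.09 -0.08]
 [-0.66 -0.11 -1.09]
 [ 0.42  1.25 -0.78]]
```

Emit:
send_rows --rows '[{"x": 0.35,"y": -0.05,"z": -0.95,"roll": 0,"hand": 8},{"x": 0.35,"y": -0.05,"z": -0.95,"roll": 0,"hand": 8},{"x": 0.35,"y": -0.05,"z": -0.95,"roll": 0,"hand": 8},{"x": 0,"y": 0,"z": 0,"roll": 0,"hand": 8},{"x": 0,"y": 0,"z": 0,"roll": 0,"hand": 8}]'

```text
time: 22.4
position: [0.4291, 0.0128, 0.2087]
tool_rot: [0.244, 3.132, 0.0]
ft_force: [-0.5, 1.0, 0.8]
grip_width: 0.202
grip_force: 30.0
```

```bash
cat > ft.py <<'E'
from h import *
a=[]
for i in range(10):
    im=get_image("side");a.append(get_state()["ft_force"])
s=get_state();print(s["time"],s["position"].round(4),np.mean(a,0).round(2),np.std(a,0).round(2))
sc=get_image("scene")
a=sc[150:260,210:320];b=im[190:300,340:450]
cv2.imwrite('pics/q3.png',cv2.resize(np.hstack([a,b]),None,fx=3.6,fy=3.6,interpolation=cv2.INTER_CUBIC))
E
python3 ft.py
```

```text
22.9 [0.4291 0.0128 0.2086] [-0.4  -0.06  0.61] [0.48 0.39 0.59]
```

Emit:
send_rows --rows '[{"x": 0.35,"y": -0.05,"z": -0.95,"roll": 0,"hand": 8},{"x": 0.35,"y": -0.05,"z": -0.95,"roll": 0,"hand": 8},{"x": 0.35,"y": -0.05,"z": -0.95,"roll": 0,"hand": 8},{"x": 0.15,"y": 0,"z": -0.45,"roll": 0,"hand": 8},{"x": 0,"y": 0,"z": 0,"roll": 0,"hand": 8},{"x": 0,"y": 0,"z": 0,"roll": 0,"hand": 8}]'

```text
time: 23.55
position: [0.4303, 0.0126, 0.2053]
tool_rot: [-0.244, -3.132, -0.0]
ft_force: [-2.1, -0.6, 2.3]
grip_width: 0.198
grip_force: 30.0
```

```bash
python3 ft.py
```

```text
24.05 [0.4303 0.0126 0.2053] [-1.53  0.07  1.79] [0.53 0.54 0.45]
```

View pics/q3.png

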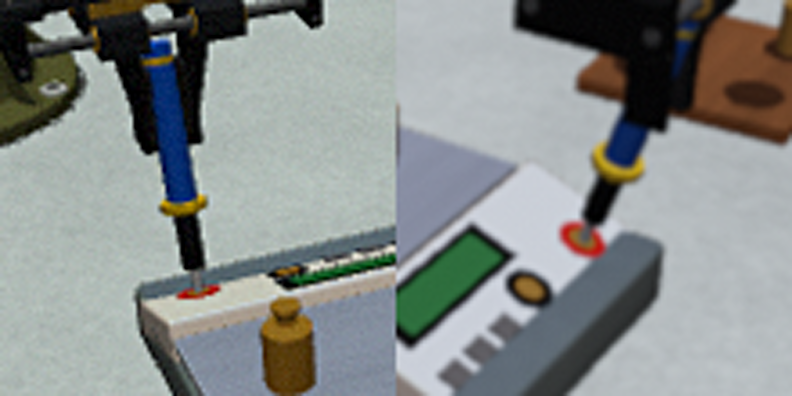

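```bash
python3 -c "
from bench import close_job
print(close_job())"
```

```text
the job is handed in; nothing more can be done
None
```

I handed the job in at about 24 s: two weights stand on the pan and the other two were left on the board. The gripper holds the probe about 1–2 mm from the red-ringed point's centre, within about 3° of square and pressing about 2.9 N (roughly half way in); no verdict came back.

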